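# Free a cowbell from a stuck forming jig

## Robot

A 6-joint arm with a two-finger parallel gripper is mounted at the origin on the work surface. World frame = base frame: x ahead of the robot, y to its left, z up, the work surface at z = 0. Lengths are in m, angles in rad, forces in N, time in s.
With the tool pointing down it reaches from about 0.225 to 0.875 m from the base axis. Payload 3.4 kg.
Tool frame: the origin (TCP) lies at the very end of the fingers, on their centre line; the grasp point (between the pads) lies 19 mm behind it; z points along the fingers, y is the line along which they close (so a half turn about z gives the same grasp; the last joint's range is limited). The gripper opens to 85 mm and grips with 20 to 120 N. Pads are 22 mm wide; open, the fingers measure 114 mm over their backs; the gripper's body (76 mm by 85 mm) begins 54 mm behind the grasp point. The pads swing forward as they close: fully open they stand 13 mm farther back than shut.
Start: joints at [1.152, 0.276, 1.505, -0, 1.361, -0.121], TCP at [0.169, 0.55, 0.231] pointing down, gripper open.
Joint ranges: [-2.89, 2.89], [-0.75, 2.08], [0.22, 2.7], [-1.18, 4.32], [0.11, 2.71], [-2.7, 2.7]. Speed limits (rad/s): [2.57, 2.57, 3.14, 3.14, 3.14, 3.14].

## Interface

Orientations are given as a unit quaternion [w, x, y, z].
In Python, from rig import get_state, optics, sign_off gives the robot as it stands.
- The arm moves only by the tool send_rows, never from a script. Its argument "increments" is a list of rows, each an object with "gripper": the gripper's target within -1 to 1 (shut at 1, half-way at 0, fully open at -1); "linear": the shift along the world's x, y, z in m, a list of three; "delta_rot": the turn, a rotation vector about the world's x, y, z in rad, a list of three. In form: [{"gripper": gripper, "linear": [dx, dy, dz], "delta_rot": [rx, ry, rz]}, ...]. A call has 1 to 8 rows; each row is the pose to reach, as a shift and turn from the pose commanded when the call began; what a row does not reach only later rows make up. A row lasts 1/10 s, in which the tool goes at most 50 mm and 8.59 degrees, less where a joint would pass 70% of its speed; a pose out of reach is approached as far as the arm can. A call with a gripper value outside its range is refused whole. The fingers move at their own pace and stop on an object; "newtons" is the grip in N (left out, the last holds). Time passes only in rows, so rows that repeat a pose let the fingers close. It gives the time, the measured TCP pose, the force, the opening and the grip force at its end, in the units of the state.
- get_state(): the state, without advancing time (a new reading comes with each control period).
- optics.get_image(name): name is "side" or "top"; returns a dict with "pixels" (400x640x3 uint8, blue, green, red), "K" (3x3 intrinsics, pixels), "rvec" (rotation vector, rad) and "tvec" (3), from world to camera coordinates, as OpenCV has them. Camera axes: x right, y down, z forward; pixel columns grow to the right and rows downward; lengths in m; the calibration is good to about 2 mm. A picture is of the moment at which its call begins. There is no depth.
- sign_off(): hands the job in; it is judged then, once.
The state is a dict: "clock": time; "qpos": joint angles; "qd": joint speeds; "effort": joint torques, N m; "position": TCP position; "ee_rot": TCP orientation; "contact_force": force on the tool from outside, world axes, zero at the start; "moment": the same for the moment, N m; "width": finger opening in m; "gripper_force": force on a finger pad.
Only numpy, scipy, OpenCV 4.12 (cv2) and the standard library are available. Lean on these libraries where they do the work, as an engineer would, in place of code of your own. Each camera call takes 0.05 s, during which the arm holds its last target. There are 200 camera calls.

## Task

The sliding jaw of the bell-forming jig has stuck and its lip traps the cowbell. With the wooden mallet, tap the jaw's two ears lightly, one side and then the other by turns, so that neither side gets more than about a centimetre ahead of the other, until both sides have opened by close to three centimetres; use only the mallet on the jaw and never hit the bell with it. Then set the mallet down on the bench, lift the bell out by its strap and stand it upright in the middle of the terracotta tile, without dropping it or disturbing the other things on the bench.

Things in the scene. Friction and masses are not known exactly. Their poses are not given: they have to be found in the camera images.
- jig: Fixed forming jig; wooden base 230 x 144 x 20 mm, from x -70 to +160 mm. Origin: on the bench under the bell's place. +x: the way the jaw opens (roughly away from the robot), +y left, z up. Wooden back stop at x -59 to -39 mm, 120 mm wide, top 90 mm above the bench; two wooden cheeks, top 60 mm, inner faces at y +-39 mm, flank the bell.
- jaw: Steel sliding jaw: upright plate 300 mm wide (y), 20 mm thick. Origin: at bench level under the middle of its strike face (towards the bell, facing -x); closed it is at jig x +38 mm. Ears: the plate's ends, 83 to 150 mm from the middle, 33 to 83 mm high, free space in front of them beside the base. The middle 110 mm rises to 125 mm; its lip (117 to 125 mm high) reaches 24 mm over the bell.
- strike_left (a point): Centre of the strike face of the left (+y) ear, 118 mm from the jaw's middle, 58 mm above the bench. Push here towards jig +x.
- strike_right (a point): Same on the right (-y) ear.
- jaw_left (a joint): How far the left guide shoe (60 mm left of the jaw's middle) has slid open, m: 0 closed, 0.06 end stop. Stiff: friction about 4.5 N, stays where left, so pushing one ear moves that side and the other side stays.
- jaw_right (a joint): Same for the right guide shoe.
- jaw_skew (a joint): Skew of the jaw, rad: 0 square, positive when the left side leads, about 0.083 rad for each 10 mm between the two shoes.
- mallet: Wooden carver's mallet of about 0.35 kg standing on its head, handle straight up. Origin: centre of the head's flat underside. Round head 66 mm in diameter, 75 mm tall; square handle 26 mm by 26 mm (sides along its x and y) from 75 to 155 mm above the underside. Its z axis runs up the handle. Strike with the side of the head. It stands on one side of the bench, left or right.
- mallet_grip (a point): Centre of the mallet's handle, 115 mm above its underside.
- bell: Brass-coloured cowbell standing mouth down in the jig on its 20 mm base, about 0.35 kg; origin: centre of its mouth (underside). Round body 68 mm in diameter at the mouth, 95 mm tall; on top a steel strap loop 44 mm wide (its y), 12 mm thick (its x), from 95 to 150 mm.
- bell_strap (a point): The place to grip the strap: 132 mm above the mouth, on the bell's axis; pinch across the 12 mm thickness (bell x).
- bell_center (a point): Centre of the bell, 75 mm above the mouth.
- tile_top (a point): Centre of the top face of the square terracotta tile, 150 x 150 x 20 mm, fixed on the other side of the bench from the mallet; 20 mm above the bench.
- little_bell: Bystander: small copper-coloured bell, 120 mm tall, on the bench between robot and jig. Origin under its centre.
- jar: Bystander: glass jar with steel cap, 72 mm wide, 100 mm tall, on the left. Origin under its centre.
- tin: Bystander: steel tin of punches, fixed, 76 mm wide, about 160 mm tall with the punches, on the right. Origin under its centre.
Not all that is in view belongs to the job. Leave any green look-alike of the bell alone. What is shaped like the mallet but green is not meant.

How it is judged:
By the outcome, as a careful person would: the job done as asked, in the order asked, and still so for the second after the job is handed in, with the robot touching nothing.
It also fails if it takes over 72 s, if anything falls off the work surface, if the arm or the gripper's body presses on something with over 40 N, if the wrist force passes 120 N, or if a joint passes its speed limit or range.

## Working session

There is one attempt and no reset: what is moved stays moved. The work goes in short steps, Python scripts to look and compute and a tool call to move; the robot and the scene stay as the last step left them, time stands still between calls to the robot, and variables do not carry over. Pictures are saved under pics/ and viewed, at most 10 in all, crops included, and the job is handed in when it is done.

Besides the shell and the picture viewer there is one more tool, called after "Call:" as name(argument=value, ...) on one line, values as JSON. send_rows: Moves the arm, as the interface text tells. Its arguments: {"type":"object","properties":{"increments":{"type":"array"},"newtons":{"type":"number"}},"required":["increments"]}

```bash
mkdir -p pics; ls
python3 - <<'E'
from rig import get_state, optics
import cv2
for n in ("top","side"):
    d=optics.get_image(n); cv2.imwrite(f"pics/{n}0.png",d["pixels"]); print(n,d["K"],d["rvec"],d["tvec"])
print(get_state())
E
```

```text
pics
top [[488.95937428   0.         310.91927607]
 [  0.         488.95937428 198.58803971]
 [  0.           0.           1.        ]] [ 2.13767194 -2.09817162  0.19773128] [0.01792534 0.56143622 1.49187362]
side [[382.29566964   0.         321.96951051]
 [  0.         382.29566964 195.37802131]
 [  0.           0.           1.        ]] [ 2.18281054 -0.52335799  0.25489253] [-0.48999583  0.24144637  1.02663576]
{'clock': 0.1, 'qpos': array([ 1.15198278e+00,  2.76534403e-01,  1.50602737e+00,  2.13507152e-06,
        1.36068132e+00, -1.20961954e-01]), 'qd': array([ 9.89469111e-04,  2.93631405e-05, -2.82576153e-03,  1.67567856e-03,
       -1.55061769e-03,  1.70697482e-04]), 'effort': array([ 1.11528261e-03, -4.17697692e+01, -2.46405548e+01, -3.00394340e-04,
        5.84016481e-03,  1.99274479e-05]), 'position': array([0.16853299, 0.54925136, 0.23051639]), 'ee_rot': array([-2.21029462e-04,  1.48376073e-01,  9.88930665e-01, -7.95071347e-04]), 'contact_force': array([-0.92144191,  0.14856074,  0.45188919]), 'moment': array([-0.00844787, -0.00682411,  0.01017156]), 'gripper_force': 0.0, 'width': 0.08513243017186539}
```

View pics/top0.png

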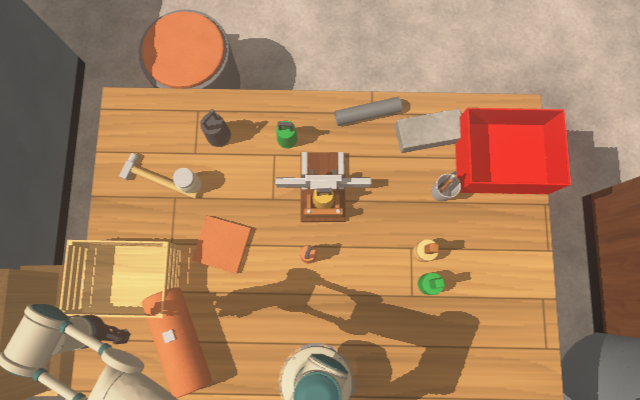

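View pics/side0.png

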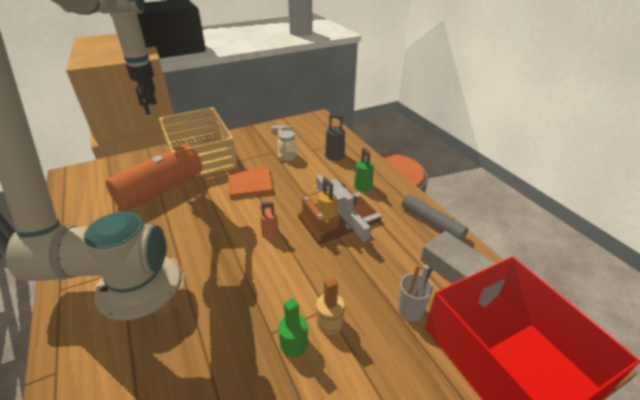

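Top view: the wooden mallet is at (428,250), with its green look-alike at (432,284). The brass bell is in the jig at (323,197). Possible mix-ups for it are the green bell (287,133), the dark bell (214,128) and the copper little bell (309,254). The tile is at (223,244), the jar at (186,180) and the tin at (447,187). In the side view the mallet is at (331,308), the bell at (328,200) and the tile at (250,183). I choose the wooden mallet and the brass bell, and will check both in one close crop.

Run:
```python
import cv2,numpy as np
t=cv2.imread("pics/top0.png");s=cv2.imread("pics/side0.png")
def c(im,x,y,w,h,W,H): return cv2.resize(im[y:y+h,x:x+w],(W,H),interpolation=cv2.INTER_CUBIC)
a=np.hstack([c(t,268,145,110,80,440,320),c(t,410,232,45,40,360,320)])
b=np.hstack([c(s,295,165,100,70,400,280),c(s,270,265,100,70,400,280)])
cv2.imwrite("pics/crop0.png",np.vstack([a,b]))
```

```text
(no output)
```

View pics/crop0.png

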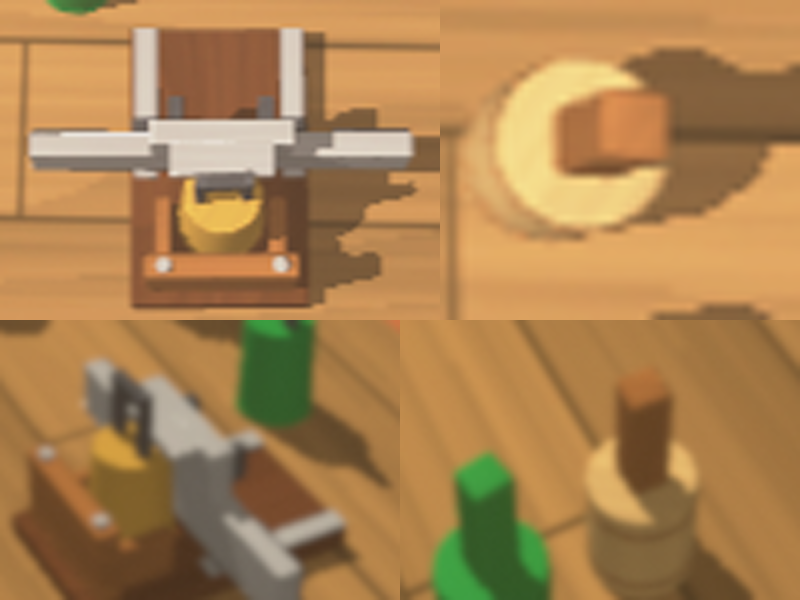

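```bash
cat > h.py <<'E'
import cv2,numpy as np
from scipy.optimize import least_squares
CAM={"top":(np.array([[488.95937428,0,310.91927607],[0,488.95937428,198.58803971],[0,0,1]]),np.array([2.13767194,-2.09817162,.19773128]),np.array([.01792534,.56143622,1.49187362])),
"side":(np.array([[382.29566964,0,321.96951051],[0,382.29566964,195.37802131],[0,0,1]]),np.array([2.18281054,-.52335799,.25489253]),np.array([-.48999583,.24144637,1.02663576]))}
def proj(P,cam):
    K,r,t=CAM[cam]; return cv2.projectPoints(np.asarray(P,float).reshape(-1,1,3),r,t,K,None)[0][:,0]
def tri(pt,ps):
    M=[CAM[c][0]@np.c_[cv2.Rodrigues(CAM[c][1])[0],CAM[c][2]] for c in("top","side")]
    X=cv2.triangulatePoints(M[0],M[1],np.array(pt,float).reshape(2,1),np.array(ps,float).reshape(2,1))[:,0]; X=X[:3]/X[3]
    return X,proj(X,"top")[0]-pt,proj(X,"side")[0]-ps
def atz(p,z,cam="top"):
    K,r,t=CAM[cam];R=cv2.Rodrigues(r)[0];d=R.T@np.linalg.inv(K)@[p[0],p[1],1];C=-R.T@t
    return C+d*(z-C[2])/d[2]
def fit(local,pix,cams,x0):
    def T(v): 
        c,s=np.cos(v[2]),np.sin(v[2]);L=np.asarray(local,float);return np.c_[v[0]+c*L[:,0]-s*L[:,1],v[1]+s*L[:,0]+c*L[:,1],L[:,2]]
    f=lambda v:np.concatenate([proj(p,c)[0]-q for p,q,c in zip(T(v),pix,cams)])
    r=least_squares(f,x0,loss="soft_l1");return r.x,r.fun.reshape(-1,2).round(1)
E
python3 - <<'E'
from h import *
np.set_printoptions(precision=4,suppress=True)
j=lambda x,y:(268+x/4-.4,145+y/4-.4); m=lambda x,y:(410+(x-440)/8-.4,232+y/8-.4)
sj=lambda x,y:(295+x/4-.4,165+(y-320)/4-.4); sm=lambda x,y:(270+(x-400)/4-.4,265+(y-320)/4-.4)
print("mallet handle top",tri(m(637,123),sm(645,387)))
print("head top",atz(m(582,143),.075), atz(m(637,123),.155))
print("strap top",tri(j(225,178),sj(130,380)))
L=[(-59,-60,90),(-59,60,90),(-39,-60,90),(-39,60,90),(38,150,83),(38,-150,83),(58,150,83),(58,-150,83),(58,55,125),(58,-55,125)]
P=[j(300,277),j(145,278),j(300,254),j(145,255),j(30,158),j(413,155),j(30,132),j(413,130),j(150,121),j(295,119)]
print(fit(np.array(L)/1000,P,["top"]*10,[.6,0,0]))
a=.02
print("tile",[atz(p,.02) for p in[(208,216),(253,231),(239,272),(194,257),(223.5,244)]])
print("jar",atz((185,176),.1),"tin",atz((447,187),.08),"lb",atz((309,252),.1), "green mallet",atz((432,284),.075))
E
```

```text
mallet handle top (array([ 0.4047, -0.3319,  0.1533]), array([-0.0956,  0.2939]), array([ 0.6457, -0.1544]))
head top [ 0.4052 -0.3302  0.075 ] [ 0.4053 -0.3318  0.155 ]
strap top (array([ 0.5653, -0.0092,  0.1719]), array([-0.2179,  0.6019]), array([ 1.0201, -0.2552]))
(array([ 0.5649, -0.0094,  0.0244]), array([[ 0.3,  0.2],
       [-0.1,  0.2],
       [ 0.2, -0.4],
       [-0.1, -0.5],
       [-0.2,  0. ],
       [ 0.2,  0.2],
       [-0.2,  0.3],
       [ 0. ,  0.2],
       [-0. , -0.3],
       [-0.1, -0.1]]))
tile [array([0.5046, 0.3582, 0.02  ]), array([0.4588, 0.2116, 0.02  ]), array([0.3285, 0.2502, 0.02  ]), array([0.3727, 0.3948, 0.02  ]), array([0.4156, 0.3036, 0.02  ])]
jar [0.6162 0.4193 0.1   ] tin [ 0.6005 -0.3954  0.08  ] lb [0.3886 0.0307 0.1   ] green mallet [ 0.3015 -0.3415  0.075 ]
```

Jig: (0.565, -0.009), yaw 0.024. Mallet: (0.405, -0.331). Tile: (0.416, 0.304). The crop confirms the wooden mallet and the brass bell in the jig.

Call:
send_rows(increments=[{"gripper": -1, "linear": [0.161, -0.35, 0.08], "delta_rot": [0, 0, -1.25]}, {"gripper": -1, "linear": [0.161, -0.35, 0.08], "delta_rot": [0, 0, -1.25]}, {"gripper": -1, "linear": [0.161, -0.35, 0.08], "delta_rot": [0, 0, -1.25]}, {"gripper": -1, "linear": [0.161, -0.35, 0.08], "delta_rot": [0, 0, -1.25]}, {"gripper": -1, "linear": [0.161, -0.35, 0.08], "delta_rot": [0, 0, -1.25]}, {"gripper": -1, "linear": [0.161, -0.35, 0.08], "delta_rot": [0, 0, -1.25]}, {"gripper": -1, "linear": [0.161, -0.35, 0.08], "delta_rot": [0, 0, -1.25]}, {"gripper": -1, "linear": [0.161, -0.35, 0.08], "delta_rot": [0, 0, -1.25]}])

```text
clock: 0.9
position: [0.33, 0.1976, 0.3117]
ee_rot: [0.0, 0.683, 0.73, 0.0]
contact_force: [0.8, -0.1, 1.0]
width: 0.0854
gripper_force: 0.0
```

Call:
send_rows(increments=[{"gripper": -1, "linear": [0.075, -0.529, 0], "delta_rot": [0, 0, -0.045]}, {"gripper": -1, "linear": [0.075, -0.529, 0], "delta_rot": [0, 0, -0.045]}, {"gripper": -1, "linear": [0.075, -0.529, 0], "delta_rot": [0, 0, -0.045]}, {"gripper": -1, "linear": [0.075, -0.529, 0], "delta_rot": [0, 0, -0.045]}, {"gripper": -1, "linear": [0.075, -0.529, 0], "delta_rot": [0, 0, -0.045]}, {"gripper": -1, "linear": [0.075, -0.529, 0], "delta_rot": [0, 0, -0.045]}, {"gripper": -1, "linear": [0.075, -0.529, 0], "delta_rot": [0, 0, -0.045]}, {"gripper": -1, "linear": [0.075, -0.529, 0], "delta_rot": [0, 0, -0.045]}])

```text
clock: 1.7
position: [0.3854, -0.1983, 0.3111]
ee_rot: [-0.0, 0.697, 0.717, 0.0]
contact_force: [0.8, -0.2, 0.8]
width: 0.0856
gripper_force: 0.0
```

Call:
send_rows(increments=[{"gripper": -1, "linear": [0.018, -0.129, 0], "delta_rot": [0, 0, 0]}, {"gripper": -1, "linear": [0.018, -0.129, 0], "delta_rot": [0, 0, 0]}, {"gripper": -1, "linear": [0.018, -0.129, 0], "delta_rot": [0, 0, 0]}, {"gripper": -1, "linear": [0.018, -0.129, 0], "delta_rot": [0, 0, 0]}])

```text
clock: 2.1
position: [0.404, -0.3295, 0.3098]
ee_rot: [-0.0, 0.699, 0.716, -0.001]
contact_force: [0.6, 0.4, 0.2]
width: 0.0857
gripper_force: 0.0
```

Call:
send_rows(increments=[{"gripper": -1, "linear": [0.001, -0.001, -0.05], "delta_rot": [0, 0, 0]}, {"gripper": -1, "linear": [0.001, -0.001, -0.1], "delta_rot": [0, 0, 0]}, {"gripper": -1, "linear": [0.001, -0.001, -0.14], "delta_rot": [0, 0, 0]}, {"gripper": -1, "linear": [0.001, -0.001, -0.17], "delta_rot": [0, 0, 0]}, {"gripper": -1, "linear": [0.001, -0.001, -0.19], "delta_rot": [0, 0, 0]}, {"gripper": -1, "linear": [0.001, -0.001, -0.205], "delta_rot": [0, 0, 0]}, {"gripper": -1, "linear": [0.001, -0.001, -0.214], "delta_rot": [0, 0, 0]}, {"gripper": -1, "linear": [0.001, -0.001, -0.214], "delta_rot": [0, 0, 0]}])

```text
clock: 2.9
position: [0.4042, -0.325, 0.0963]
ee_rot: [-0.001, 0.697, 0.717, 0.0]
contact_force: [-0.2, 0.9, -0.1]
width: 0.0855
gripper_force: 0.0
```

Call:
send_rows(increments=[{"gripper": 1, "linear": [0, 0, 0], "delta_rot": [0, 0, 0]}, {"gripper": 1, "linear": [0, 0, 0], "delta_rot": [0, 0, 0]}, {"gripper": 1, "linear": [0, 0, 0], "delta_rot": [0, 0, 0]}, {"gripper": 1, "linear": [0, 0, 0], "delta_rot": [0, 0, 0]}, {"gripper": 1, "linear": [0, 0, 0], "delta_rot": [0, 0, 0]}, {"gripper": 1, "linear": [0, 0, 0], "delta_rot": [0, 0, 0]}, {"gripper": 1, "linear": [0, 0, 0], "delta_rot": [0, 0, 0]}, {"gripper": 1, "linear": [0, 0, 0], "delta_rot": [0, 0, 0]}], newtons=70)

```text
clock: 3.7
position: [0.405, -0.3268, 0.0981]
ee_rot: [0.001, 0.697, 0.717, -0.0]
contact_force: [-1.1, 0.3, 5.3]
width: 0.0253
gripper_force: 66.8
```

Run:
```python
from rig import get_state, optics
import cv2
from h import *
a=[]
for n,(x,y) in (("top",(435,247)),("side",(331,300))):
    d=optics.get_image(n)["pixels"]; cv2.imwrite(f"pics/{n}1.png",d); a.append(cv2.resize(d[y-50:y+50,x-50:x+50],(400,400),interpolation=cv2.INTER_CUBIC))
cv2.imwrite("pics/c1.png",np.hstack(a))
s=get_state();print(s["position"],s["width"],s["contact_force"],s["gripper_force"])
```

```text
[ 0.40506578 -0.32677842  0.09810653] 0.02550913818420624 [-1.26350307  0.47856025  5.51052677] 66.82017152197659
```

View pics/c1.png

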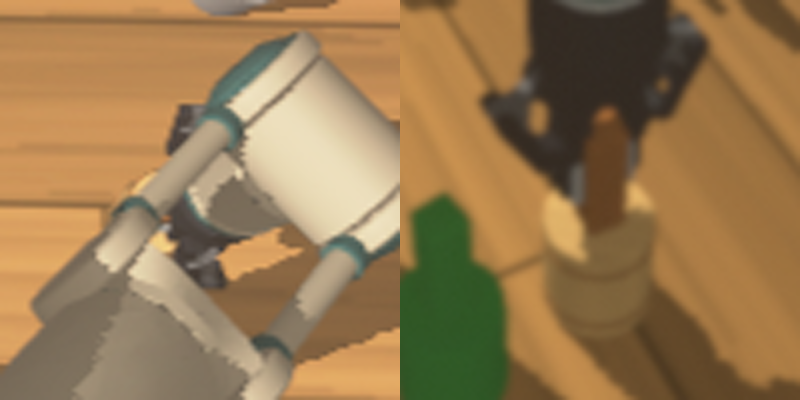

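The mallet is gripped: handle width 25.5 mm, held between the fingers in the side view. Next I lift it and carry it in front of the right ear.

Call:
send_rows(increments=[{"gripper": 1, "linear": [0, 0, 0.03], "delta_rot": [0, 0, 0]}, {"gripper": 1, "linear": [0, 0, 0.07], "delta_rot": [0, 0, 0]}, {"gripper": 1, "linear": [0.02, 0.04, 0.07], "delta_rot": [0, 0, 0]}, {"gripper": 1, "linear": [0.04, 0.08, 0.07], "delta_rot": [0, 0, 0]}, {"gripper": 1, "linear": [0.06, 0.12, 0.07], "delta_rot": [0, 0, 0]}, {"gripper": 1, "linear": [0.08, 0.16, 0.07], "delta_rot": [0, 0, 0]}, {"gripper": 1, "linear": [0.1, 0.2, 0.07], "delta_rot": [0, 0, 0]}, {"gripper": 1, "linear": [0.1, 0.2, 0.07], "delta_rot": [0, 0, 0]}])

```text
clock: 4.6
position: [0.5062, -0.1208, 0.1663]
ee_rot: [-0.002, 0.695, 0.719, 0.002]
contact_force: [-0.5, -1.4, -4.1]
width: 0.0252
gripper_force: 69.9
```

Call:
send_rows(increments=[{"gripper": 1, "linear": [0, -0.004, -0.02], "delta_rot": [0, 0, 0]}, {"gripper": 1, "linear": [0, -0.004, -0.04], "delta_rot": [0, 0, 0]}, {"gripper": 1, "linear": [0.01, -0.004, -0.047], "delta_rot": [0, 0, 0]}, {"gripper": 1, "linear": [0.02, -0.004, -0.047], "delta_rot": [0, 0, 0]}, {"gripper": 1, "linear": [0.02, -0.004, -0.047], "delta_rot": [0, 0, 0]}])

```text
clock: 5.1
position: [0.5277, -0.1312, 0.1208]
ee_rot: [0.001, 0.697, 0.717, 0.001]
contact_force: [-0.1, -0.3, -3.0]
width: 0.0253
gripper_force: 69.8
```

Run:
```python
from rig import get_state, optics
from h import *
a=[]
for n,(x,y) in (("top",(345,190)),("side",(345,215))):
    d=optics.get_image(n)["pixels"]; cv2.imwrite(f"pics/{n}2.png",d); a.append(cv2.resize(d[y-50:y+50,x-50:x+50],(400,400),interpolation=cv2.INTER_CUBIC))
cv2.imwrite("pics/c2.png",np.hstack(a))
s=get_state();print(s["position"],s["contact_force"])
```

```text
[ 0.52592208 -0.13082435  0.12102832] [-0.3904253   0.54630834 -4.11243059]
```

View pics/c2.png

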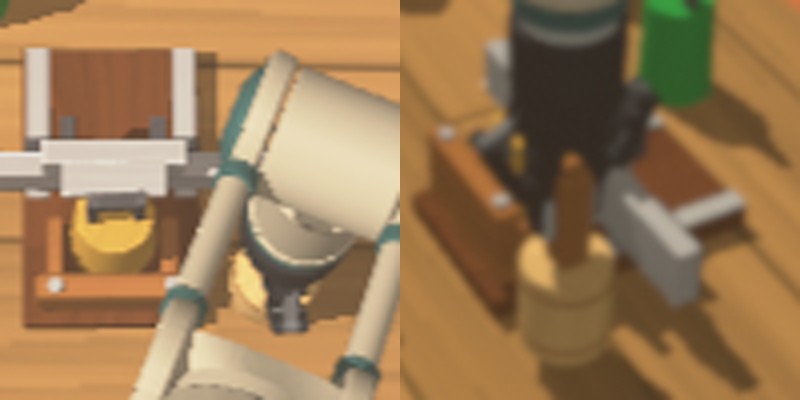

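Call:
send_rows(increments=[{"gripper": 1, "linear": [0.02, 0, 0], "delta_rot": [0, 0, 0]}, {"gripper": 1, "linear": [0.04, 0, 0], "delta_rot": [0, 0, 0]}, {"gripper": 1, "linear": [0.045, 0, 0], "delta_rot": [0, 0, 0]}, {"gripper": 1, "linear": [0.05, 0, 0], "delta_rot": [0, 0, 0]}, {"gripper": 1, "linear": [0.053, 0, 0], "delta_rot": [0, 0, 0]}, {"gripper": 1, "linear": [0.056, 0, 0], "delta_rot": [0, 0, 0]}])

```text
clock: 5.8
position: [0.5793, -0.1306, 0.1202]
ee_rot: [-0.001, 0.697, 0.717, -0.001]
contact_force: [-3.8, -1.9, -2.0]
width: 0.0256
gripper_force: 70.1
```

```bash
cat > jaw.py <<'E'
from rig import get_state, optics
from h import *
import sys
# save a view of the jaw; print state
k=sys.argv[1]; a=[]
for n,(x,y,w,h) in (("top",(323,187,55,40)),("side",(345,205,55,40))):
    d=optics.get_image(n)["pixels"]; cv2.imwrite(f"pics/{n}{k}.png",d); a.append(cv2.resize(d[y-h:y+h,x-w:x+w],(770,560) if 0 else (400,291),interpolation=cv2.INTER_CUBIC))
cv2.imwrite(f"pics/c{k}.png",np.hstack(a))
s=get_state();print(s["position"].round(4),s["contact_force"].round(1),s["clock"])
E
python3 jaw.py 3
```

```text
[ 0.5802 -0.1306  0.1201] [-3.6 -2.  -3.6] 5.9
```

Call:
send_rows(increments=[{"gripper": 1, "linear": [-0.03, 0, 0], "delta_rot": [0, 0, 0]}, {"gripper": 1, "linear": [-0.06, 0, 0], "delta_rot": [0, 0, 0]}, {"gripper": 1, "linear": [-0.06, 0, 0.05], "delta_rot": [0, 0, 0]}, {"gripper": 1, "linear": [-0.06, 0, 0.1], "delta_rot": [0, 0, 0]}, {"gripper": 1, "linear": [-0.06, 0, 0.15], "delta_rot": [0, 0, 0]}, {"gripper": 1, "linear": [-0.06, 0.05, 0.15], "delta_rot": [0, 0, 0]}, {"gripper": 1, "linear": [-0.06, 0.1, 0.15], "delta_rot": [0, 0, 0]}, {"gripper": 1, "linear": [-0.06, 0.15, 0.15], "delta_rot": [0, 0, 0]}])

```text
clock: 6.7
position: [0.5216, 0.0215, 0.2714]
ee_rot: [0.001, 0.698, 0.716, 0.002]
contact_force: [0.1, -0.2, -3.5]
width: 0.0255
gripper_force: 70.4
```

Call:
send_rows(increments=[{"gripper": 1, "linear": [0, 0.05, 0], "delta_rot": [0, 0, 0]}, {"gripper": 1, "linear": [0, 0.093, 0], "delta_rot": [0, 0, 0]}, {"gripper": 1, "linear": [0, 0.093, -0.05], "delta_rot": [0, 0, 0]}, {"gripper": 1, "linear": [0, 0.093, -0.1], "delta_rot": [0, 0, 0]}, {"gripper": 1, "linear": [0, 0.093, -0.15], "delta_rot": [0, 0, 0]}, {"gripper": 1, "linear": [0, 0.093, -0.15], "delta_rot": [0, 0, 0]}])

```text
clock: 7.3
position: [0.515, 0.113, 0.1143]
ee_rot: [-0.005, 0.697, 0.717, -0.005]
contact_force: [-1.5, -0.3, -3.7]
width: 0.0249
gripper_force: 71.1
```

```bash
python3 jaw.py 4
```

```text
[0.5214 0.1131 0.1207] [ 0.4  0.  -3. ] 7.4
```

View pics/c4.png

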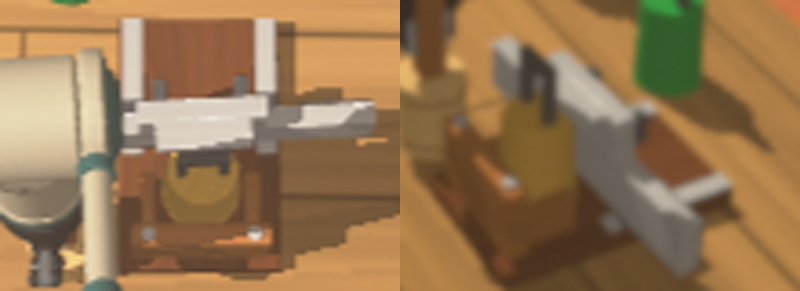

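The right side has opened by about 5.5 mm (plate slope about 0.046 in the top view), and the mallet stands in front of the left ear. Now I tap the left ear and go back to the right.

Call:
send_rows(increments=[{"gripper": 1, "linear": [0.02, 0, 0], "delta_rot": [0, 0, 0]}, {"gripper": 1, "linear": [0.038, 0, 0], "delta_rot": [0, 0, 0]}, {"gripper": 1, "linear": [0.044, 0, 0], "delta_rot": [0, 0, 0]}, {"gripper": 1, "linear": [0.05, 0, 0], "delta_rot": [0, 0, 0]}, {"gripper": 1, "linear": [0.056, 0, 0], "delta_rot": [0, 0, 0]}, {"gripper": 1, "linear": [0.061, 0, 0], "delta_rot": [0, 0, 0]}, {"gripper": 1, "linear": [0.061, 0, 0], "delta_rot": [0, 0, 0]}])

```text
clock: 8.1
position: [0.5826, 0.1128, 0.1205]
ee_rot: [0.0, 0.697, 0.717, 0.001]
contact_force: [-0.7, -0.2, -2.7]
width: 0.0249
gripper_force: 71.3
```

Call:
send_rows(increments=[{"gripper": 1, "linear": [-0.03, 0, 0], "delta_rot": [0, 0, 0]}, {"gripper": 1, "linear": [-0.06, 0, 0], "delta_rot": [0, 0, 0]}, {"gripper": 1, "linear": [-0.06, 0, 0.05], "delta_rot": [0, 0, 0]}, {"gripper": 1, "linear": [-0.06, 0, 0.1], "delta_rot": [0, 0, 0]}, {"gripper": 1, "linear": [-0.06, 0, 0.15], "delta_rot": [0, 0, 0]}, {"gripper": 1, "linear": [-0.06, -0.05, 0.15], "delta_rot": [0, 0, 0]}, {"gripper": 1, "linear": [-0.06, -0.1, 0.15], "delta_rot": [0, 0, 0]}, {"gripper": 1, "linear": [-0.06, -0.15, 0.15], "delta_rot": [0, 0, 0]}])

```text
clock: 8.9
position: [0.523, -0.0392, 0.2715]
ee_rot: [0.003, 0.696, 0.718, 0.001]
contact_force: [0.7, 0.1, -3.9]
width: 0.0253
gripper_force: 71.7
```

Call:
send_rows(increments=[{"gripper": 1, "linear": [0, -0.05, 0], "delta_rot": [0, 0, 0]}, {"gripper": 1, "linear": [0, -0.09, 0], "delta_rot": [0, 0, 0]}, {"gripper": 1, "linear": [0, -0.09, -0.05], "delta_rot": [0, 0, 0]}, {"gripper": 1, "linear": [0, -0.09, -0.1], "delta_rot": [0, 0, 0]}, {"gripper": 1, "linear": [0, -0.09, -0.15], "delta_rot": [0, 0, 0]}, {"gripper": 1, "linear": [0, -0.09, -0.15], "delta_rot": [0, 0, 0]}])

```text
clock: 9.5
position: [0.5167, -0.1261, 0.1142]
ee_rot: [-0.006, 0.697, 0.717, -0.003]
contact_force: [-1.1, 0.4, -5.2]
width: 0.025
gripper_force: 71.7
```

```bash
python3 jaw.py 5
```

```text
[ 0.5227 -0.1279  0.1207] [ 0.7 -0.  -3.5] 9.6
```

View pics/c5.png

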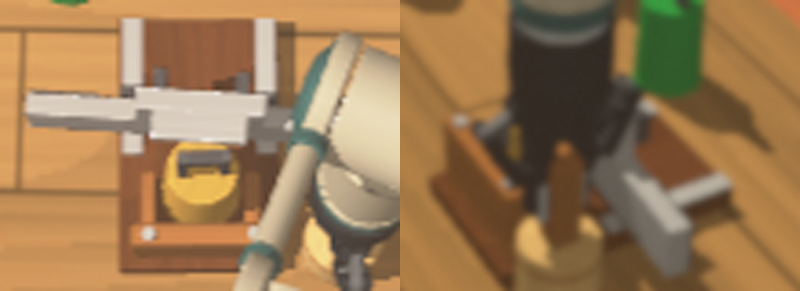

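```bash
cat > est.py <<'E'
from h import *
def est(lab):  # lab: list of (local jaw xyz mm, crop px) in top crop; prints shoe openings
    X,Y,a=.5649,-.0094,.0244
    P=[(268+x/3.636-.4,147+y/3.636-.4) for _,(x,y) in lab]; L=np.array([l for l,_ in lab])/1000
    v,r=fit(L,P,["top"]*len(P),[.61,0,0])
    R=np.array([[np.cos(a),np.sin(a)],[-np.sin(a),np.cos(a)]]); d=R@(v[:2]-[X,Y])
    m=(d[0]-.038)*1e3; s=v[2]-a; print("left %.1f right %.1f skew %.3f y %.1f"%(m+60*s,m-60*s,s,d[1]*1e3),r.tolist())
E
python3 - <<'E'
from est import est
est([((20,55,125),(137,87)),((20,-55,125),(268,96)),((20,150,83),(26,91)),((0,150,83),(26,115))])
est([((20,55,125),(138,101)),((20,-55,125),(268,95)),((20,-150,83),(375,100)),((0,-150,83),(375,122))])
E
```

```text
left 3.8 right 12.8 skew -0.075 y 1.4 [[-0.1, 0.0], [-0.1, -0.0], [0.4, 0.2], [-0.1, -0.2]]
left 5.9 right -0.1 skew 0.050 y -1.1 [[-0.4, 0.1], [-0.1, -0.2], [0.0, -0.0], [0.5, 0.2]]
```

Left is open about 12.8 mm and right about 4–5 mm (the printed labels come out swapped, since yaw is positive towards −x on the left). That agrees with dead reckoning from the tool position. Right goes next, to about 18 mm.

Call:
send_rows(increments=[{"gripper": 1, "linear": [0.025, 0, 0], "delta_rot": [0, 0, 0]}, {"gripper": 1, "linear": [0.048, 0, 0], "delta_rot": [0, 0, 0]}, {"gripper": 1, "linear": [0.054, 0, 0], "delta_rot": [0, 0, 0]}, {"gripper": 1, "linear": [0.06, 0, 0], "delta_rot": [0, 0, 0]}, {"gripper": 1, "linear": [0.066, 0, 0], "delta_rot": [0, 0, 0]}, {"gripper": 1, "linear": [0.071, 0, 0], "delta_rot": [0, 0, 0]}, {"gripper": 1, "linear": [0.071, 0, 0], "delta_rot": [0, 0, 0]}])

```text
clock: 10.3
position: [0.5934, -0.1275, 0.1206]
ee_rot: [0.001, 0.697, 0.717, 0.0]
contact_force: [-2.2, -0.8, -3.4]
width: 0.0249
gripper_force: 71.8
```

Call:
send_rows(increments=[{"gripper": 1, "linear": [-0.04, 0, 0], "delta_rot": [0, 0, 0]}, {"gripper": 1, "linear": [-0.07, 0, 0], "delta_rot": [0, 0, 0]}, {"gripper": 1, "linear": [-0.07, 0, 0.05], "delta_rot": [0, 0, 0]}, {"gripper": 1, "linear": [-0.07, 0, 0.1], "delta_rot": [0, 0, 0]}, {"gripper": 1, "linear": [-0.07, 0, 0.15], "delta_rot": [0, 0, 0]}, {"gripper": 1, "linear": [-0.07, 0.05, 0.15], "delta_rot": [0, 0, 0]}, {"gripper": 1, "linear": [-0.07, 0.1, 0.15], "delta_rot": [0, 0, 0]}, {"gripper": 1, "linear": [-0.07, 0.15, 0.15], "delta_rot": [0, 0, 0]}])

```text
clock: 11.1
position: [0.5237, 0.0245, 0.2713]
ee_rot: [0.001, 0.698, 0.716, 0.002]
contact_force: [1.6, 0.4, -3.3]
width: 0.0252
gripper_force: 71.8
```

Call:
send_rows(increments=[{"gripper": 1, "linear": [0, 0.05, 0], "delta_rot": [0, 0, 0]}, {"gripper": 1, "linear": [0, 0.091, 0], "delta_rot": [0, 0, 0]}, {"gripper": 1, "linear": [0, 0.091, -0.05], "delta_rot": [0, 0, 0]}, {"gripper": 1, "linear": [0, 0.091, -0.1], "delta_rot": [0, 0, 0]}, {"gripper": 1, "linear": [0, 0.091, -0.15], "delta_rot": [0, 0, 0]}, {"gripper": 1, "linear": [0, 0.091, -0.15], "delta_rot": [0, 0, 0]}, {"gripper": 1, "linear": [0, 0.091, -0.15], "delta_rot": [0, 0, 0]}])

```text
clock: 11.8
position: [0.5235, 0.1141, 0.1206]
ee_rot: [-0.0, 0.697, 0.717, 0.001]
contact_force: [1.4, -0.1, -2.5]
width: 0.0249
gripper_force: 71.8
```

```bash
python3 jaw.py 6
```

```text
[0.5259 0.114  0.1233] [ 0.8  0.8 -3. ] 11.9
```

View pics/c6.png

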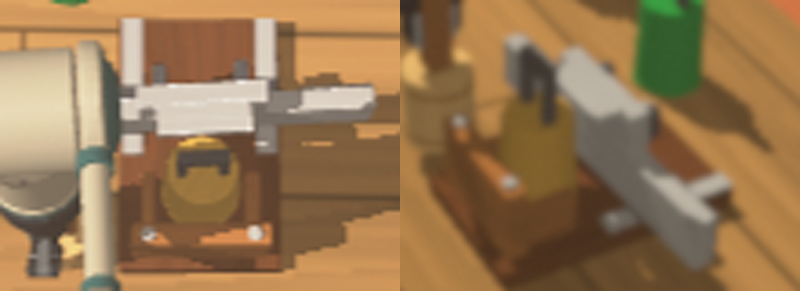

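```bash
sed -i 's/m+60\*s,m-60\*s/m-60*s,m+60*s/' est.py
python3 - <<'E'
from est import est
est([((20,55,125),(138,87)),((20,-55,125),(268,81)),((20,-150,83),(374,87)),((0,-150,83),(374,111))])
from rig import get_state; print(get_state()["position"])
E
```

```text
left 12.3 right 17.4 skew 0.042 y -0.8 [[-0.5, 0.0], [-0.2, -0.1], [0.1, 0.2], [0.6, -0.2]]
[0.52594715 0.11401862 0.12325834]
```

Left is open 12.3 mm and right 17.4 mm, as planned. Next: left to about 23.5 mm, then right to about 29 mm.

Call:
send_rows(increments=[{"gripper": 1, "linear": [0.025, 0, 0], "delta_rot": [0, 0, 0]}, {"gripper": 1, "linear": [0.048, 0, 0], "delta_rot": [0, 0, 0]}, {"gripper": 1, "linear": [0.054, 0, 0], "delta_rot": [0, 0, 0]}, {"gripper": 1, "linear": [0.06, 0, 0], "delta_rot": [0, 0, 0]}, {"gripper": 1, "linear": [0.065, 0, 0], "delta_rot": [0, 0, 0]}, {"gripper": 1, "linear": [0.069, 0, 0], "delta_rot": [0, 0, 0]}, {"gripper": 1, "linear": [0.069, 0, 0], "delta_rot": [0, 0, 0]}])

```text
clock: 12.6
position: [0.5919, 0.114, 0.1204]
ee_rot: [-0.0, 0.697, 0.717, 0.0]
contact_force: [-2.1, 0.8, -2.0]
width: 0.0252
gripper_force: 72.0
```

Call:
send_rows(increments=[{"gripper": 1, "linear": [-0.04, 0, 0], "delta_rot": [0, 0, 0]}, {"gripper": 1, "linear": [-0.069, 0, 0], "delta_rot": [0, 0, 0]}, {"gripper": 1, "linear": [-0.069, 0, 0.05], "delta_rot": [0, 0, 0]}, {"gripper": 1, "linear": [-0.069, 0, 0.1], "delta_rot": [0, 0, 0]}, {"gripper": 1, "linear": [-0.069, 0, 0.15], "delta_rot": [0, 0, 0]}, {"gripper": 1, "linear": [-0.069, -0.05, 0.15], "delta_rot": [0, 0, 0]}, {"gripper": 1, "linear": [-0.069, -0.1, 0.15], "delta_rot": [0, 0, 0]}, {"gripper": 1, "linear": [-0.069, -0.15, 0.15], "delta_rot": [0, 0, 0]}])

```text
clock: 13.4
position: [0.5238, -0.0381, 0.2715]
ee_rot: [0.003, 0.696, 0.718, 0.001]
contact_force: [-0.3, -0.5, -4.4]
width: 0.0251
gripper_force: 71.9
```

Call:
send_rows(increments=[{"gripper": 1, "linear": [0, -0.05, 0], "delta_rot": [0, 0, 0]}, {"gripper": 1, "linear": [0, -0.092, 0], "delta_rot": [0, 0, 0]}, {"gripper": 1, "linear": [0, -0.092, -0.05], "delta_rot": [0, 0, 0]}, {"gripper": 1, "linear": [0, -0.092, -0.1], "delta_rot": [0, 0, 0]}, {"gripper": 1, "linear": [0, -0.092, -0.15], "delta_rot": [0, 0, 0]}, {"gripper": 1, "linear": [0, -0.092, -0.15], "delta_rot": [0, 0, 0]}, {"gripper": 1, "linear": [0, -0.092, -0.15], "delta_rot": [0, 0, 0]}])

```text
clock: 14.1
position: [0.5235, -0.1288, 0.1207]
ee_rot: [0.001, 0.697, 0.717, -0.0]
contact_force: [1.3, -1.0, -3.2]
width: 0.0254
gripper_force: 71.8
```

Call:
send_rows(increments=[{"gripper": 1, "linear": [0.03, 0, 0], "delta_rot": [0, 0, 0]}, {"gripper": 1, "linear": [0.058, 0, 0], "delta_rot": [0, 0, 0]}, {"gripper": 1, "linear": [0.065, 0, 0], "delta_rot": [0, 0, 0]}, {"gripper": 1, "linear": [0.071, 0, 0], "delta_rot": [0, 0, 0]}, {"gripper": 1, "linear": [0.077, 0, 0], "delta_rot": [0, 0, 0]}, {"gripper": 1, "linear": [0.082, 0, 0], "delta_rot": [0, 0, 0]}, {"gripper": 1, "linear": [0.082, 0, 0], "delta_rot": [0, 0, 0]}])

```text
clock: 14.8
position: [0.6052, -0.1286, 0.1207]
ee_rot: [0.001, 0.697, 0.717, 0.0]
contact_force: [-0.9, -0.7, -2.9]
width: 0.025
gripper_force: 72.0
```

Call:
send_rows(increments=[{"gripper": 1, "linear": [-0.04, 0, 0], "delta_rot": [0, 0, 0]}, {"gripper": 1, "linear": [-0.082, 0, 0], "delta_rot": [0, 0, 0]}, {"gripper": 1, "linear": [-0.082, 0, 0.05], "delta_rot": [0, 0, 0]}, {"gripper": 1, "linear": [-0.082, 0, 0.1], "delta_rot": [0, 0, 0]}, {"gripper": 1, "linear": [-0.082, 0, 0.15], "delta_rot": [0, 0, 0]}, {"gripper": 1, "linear": [-0.082, 0.05, 0.15], "delta_rot": [0, 0, 0]}, {"gripper": 1, "linear": [-0.082, 0.1, 0.15], "delta_rot": [0, 0, 0]}, {"gripper": 1, "linear": [-0.082, 0.15, 0.15], "delta_rot": [0, 0, 0]}])

```text
clock: 15.6
position: [0.5236, 0.0234, 0.2713]
ee_rot: [0.001, 0.698, 0.716, 0.002]
contact_force: [1.4, 0.2, -3.9]
width: 0.025
gripper_force: 71.9
```

Call:
send_rows(increments=[{"gripper": 1, "linear": [0, 0.05, 0], "delta_rot": [0, 0, 0]}, {"gripper": 1, "linear": [0, 0.092, 0], "delta_rot": [0, 0, 0]}, {"gripper": 1, "linear": [0, 0.092, -0.05], "delta_rot": [0, 0, 0]}, {"gripper": 1, "linear": [0, 0.092, -0.1], "delta_rot": [0, 0, 0]}, {"gripper": 1, "linear": [0, 0.092, -0.15], "delta_rot": [0, 0, 0]}, {"gripper": 1, "linear": [0, 0.092, -0.15], "delta_rot": [0, 0, 0]}, {"gripper": 1, "linear": [0, 0.092, -0.15], "delta_rot": [0, 0, 0]}])

```text
clock: 16.3
position: [0.5234, 0.114, 0.1207]
ee_rot: [-0.0, 0.697, 0.717, 0.0]
contact_force: [1.4, 0.4, -2.3]
width: 0.025
gripper_force: 71.9
```

```bash
python3 jaw.py 7
```

```text
[0.5259 0.114  0.1232] [ 0.2  0.6 -3.1] 16.4
```

View pics/c7.png

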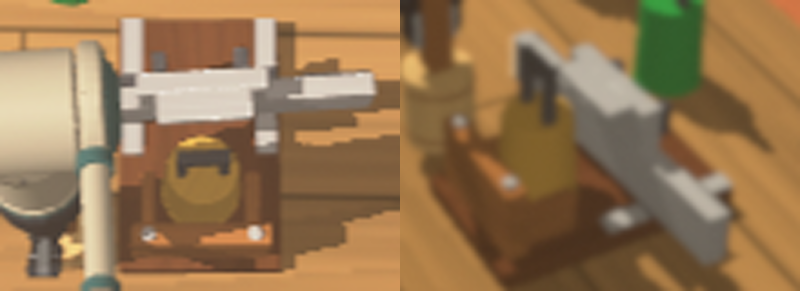

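Run:
```python
from est import est
est([((20,55,125),(138,74)),((20,-55,125),(275,66)),((20,-150,83),(374,74)),((0,-150,83),(374,97))])
est([((20,-55,125),(275,66)),((20,-150,83),(374,74)),((0,-150,83),(374,97))])
```

```text
left 24.0 right 29.4 skew 0.045 y -2.0 [[-0.1, -0.2], [-1.8, 0.3], [0.4, 0.0], [0.9, -0.1]]
left 26.7 right 30.4 skew 0.030 y -1.4 [[-1.9, -0.1], [0.3, 0.1], [0.7, -0.0]]
```

Left is open 24 mm and right 29.4 mm. The last tap, on the left, goes to about 29.5 mm.

Call:
send_rows(increments=[{"gripper": 1, "linear": [0.03, 0, 0], "delta_rot": [0, 0, 0]}, {"gripper": 1, "linear": [0.055, 0, 0], "delta_rot": [0, 0, 0]}, {"gripper": 1, "linear": [0.061, 0, 0], "delta_rot": [0, 0, 0]}, {"gripper": 1, "linear": [0.067, 0, 0], "delta_rot": [0, 0, 0]}, {"gripper": 1, "linear": [0.073, 0, 0], "delta_rot": [0, 0, 0]}, {"gripper": 1, "linear": [0.073, 0, 0], "delta_rot": [0, 0, 0]}])

```text
clock: 17.0
position: [0.5957, 0.1139, 0.1208]
ee_rot: [-0.0, 0.697, 0.717, 0.0]
contact_force: [-0.3, 0.5, -3.3]
width: 0.0255
gripper_force: 72.0
```

Call:
send_rows(increments=[{"gripper": 1, "linear": [-0.04, 0, 0], "delta_rot": [0, 0, 0]}, {"gripper": 1, "linear": [-0.073, 0, 0], "delta_rot": [0, 0, 0]}, {"gripper": 1, "linear": [-0.073, 0, 0.05], "delta_rot": [0, 0, 0]}, {"gripper": 1, "linear": [-0.073, 0, 0.1], "delta_rot": [0, 0, 0]}, {"gripper": 1, "linear": [-0.073, 0, 0.15], "delta_rot": [0, 0, 0]}, {"gripper": 1, "linear": [-0.088, -0.045, 0.15], "delta_rot": [0, 0, 0]}, {"gripper": 1, "linear": [-0.103, -0.09, 0.15], "delta_rot": [0, 0, 0]}, {"gripper": 1, "linear": [-0.118, -0.135, 0.15], "delta_rot": [0, 0, 0]}])

```text
clock: 17.8
position: [0.4777, -0.0226, 0.2713]
ee_rot: [0.002, 0.696, 0.718, 0.001]
contact_force: [0.4, -0.5, -3.8]
width: 0.025
gripper_force: 71.9
```

Call:
send_rows(increments=[{"gripper": 1, "linear": [-0.015, -0.045, 0], "delta_rot": [0, 0, 0]}, {"gripper": 1, "linear": [-0.03, -0.09, 0], "delta_rot": [0, 0, 0]}, {"gripper": 1, "linear": [-0.045, -0.135, 0], "delta_rot": [0, 0, 0]}, {"gripper": 1, "linear": [-0.058, -0.18, 0], "delta_rot": [0, 0, 0]}, {"gripper": 1, "linear": [-0.058, -0.205, 0], "delta_rot": [0, 0, 0]}, {"gripper": 1, "linear": [-0.058, -0.205, -0.045], "delta_rot": [0, 0, 0]}, {"gripper": 1, "linear": [-0.058, -0.205, -0.09], "delta_rot": [0, 0, 0]}, {"gripper": 1, "linear": [-0.058, -0.205, -0.13], "delta_rot": [0, 0, 0]}])

```text
clock: 18.6
position: [0.4196, -0.227, 0.1393]
ee_rot: [0.001, 0.697, 0.717, 0.0]
contact_force: [0.3, -0.1, -4.1]
width: 0.0254
gripper_force: 71.9
```

Call:
send_rows(increments=[{"gripper": 1, "linear": [0, 0, -0.015], "delta_rot": [0, 0, 0]}, {"gripper": 1, "linear": [0, 0, -0.028], "delta_rot": [0, 0, 0]}, {"gripper": 1, "linear": [0, 0, -0.036], "delta_rot": [0, 0, 0]}, {"gripper": 1, "linear": [0, 0, -0.04], "delta_rot": [0, 0, 0]}, {"gripper": 1, "linear": [0, 0, -0.041], "delta_rot": [0, 0, 0]}, {"gripper": 1, "linear": [0, 0, -0.041], "delta_rot": [0, 0, 0]}])

```text
clock: 19.2
position: [0.4204, -0.2267, 0.1]
ee_rot: [0.001, 0.697, 0.717, 0.0]
contact_force: [-0.2, 0.7, -3.4]
width: 0.025
gripper_force: 71.7
```

Call:
send_rows(increments=[{"gripper": 1, "linear": [0, 0, -0.002], "delta_rot": [0, 0, 0]}, {"gripper": 1, "linear": [0, 0, -0.002], "delta_rot": [0, 0, 0]}])

```text
clock: 19.4
position: [0.4207, -0.227, 0.0985]
ee_rot: [0.001, 0.697, 0.717, 0.0]
contact_force: [0.1, -0.3, 2.0]
width: 0.0251
gripper_force: 72.5
```

Call:
send_rows(increments=[{"gripper": 0.3, "linear": [0, 0, 0], "delta_rot": [0, 0, 0]}, {"gripper": 0, "linear": [0, 0, 0], "delta_rot": [0, 0, 0]}, {"gripper": -0.5, "linear": [0, 0, 0], "delta_rot": [0, 0, 0]}, {"gripper": -1, "linear": [0, 0, 0], "delta_rot": [0, 0, 0]}, {"gripper": -1, "linear": [0, 0, 0], "delta_rot": [0, 0, 0]}, {"gripper": -1, "linear": [0, 0, 0], "delta_rot": [0, 0, 0]}, {"gripper": -1, "linear": [0, 0, 0.02], "delta_rot": [0, 0, 0]}, {"gripper": -1, "linear": [0, 0, 0.06], "delta_rot": [0, 0, 0]}])

```text
clock: 20.2
position: [0.4178, -0.2248, 0.1553]
ee_rot: [-0.004, 0.697, 0.717, -0.0]
contact_force: [0.8, -1.0, -0.2]
width: 0.0855
gripper_force: 0.0
```

Call:
send_rows(increments=[{"gripper": -1, "linear": [0, 0, 0.05], "delta_rot": [0, 0, 0]}, {"gripper": -1, "linear": [0, 0, 0.1], "delta_rot": [0, 0, 0]}, {"gripper": -1, "linear": [0, 0, 0.12], "delta_rot": [0, 0, 0]}, {"gripper": -1, "linear": [0, 0, 0.12], "delta_rot": [0, 0, 0]}])

```text
clock: 20.6
position: [0.4216, -0.2276, 0.2812]
ee_rot: [0.004, 0.697, 0.717, 0.001]
contact_force: [-0.1, -0.8, -0.6]
width: 0.0856
gripper_force: 0.0
```

Run:
```python
from rig import get_state, optics
from h import *
d=optics.get_image("top")["pixels"]; e=optics.get_image("side")["pixels"]
cv2.imwrite("pics/top8.png",d);cv2.imwrite("pics/side8.png",e)
a=cv2.resize(d[147:227,268:378],(400,291),interpolation=cv2.INTER_CUBIC)
b=cv2.resize(e[165:245,290:400],(400,291),interpolation=cv2.INTER_CUBIC)
c=cv2.resize(d[200:280,330:440],(400,291),interpolation=cv2.INTER_CUBIC)
f=cv2.resize(e[220:350,250:429],(400,291),interpolation=cv2.INTER_CUBIC)
cv2.imwrite("pics/c8.png",np.vstack([np.hstack([a,b]),np.hstack([c,f])]))
s=get_state();print(s["position"],s["clock"])
```

```text
[ 0.41958475 -0.22612458  0.2769825 ] 20.7
```

View pics/c8.png

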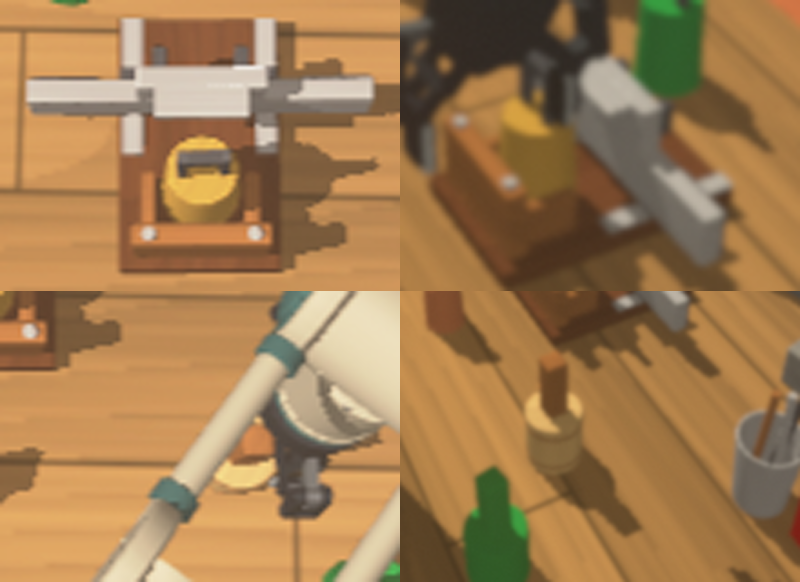

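Run:
```python
from est import est
from h import *
est([((20,55,125),(136,67)),((20,-55,125),(268,65)),((20,150,83),(28,79)),((0,150,83),(28,101)),((20,-150,83),(374,76)),((0,-150,83),(374,98))])
for y in (151,157): print(atz((268+203/3.636-.4,147+y/3.636-.4),.17))
```

```text
left 30.9 right 31.3 skew 0.003 y -0.2 [[0.1, -0.4], [-0.2, -0.1], [-0.2, 0.1], [-0.3, 0.2], [0.2, 0.0], [0.4, 0.2]]
[ 0.57039188 -0.00858548  0.17      ]
[ 0.56544585 -0.00865549  0.17      ]
```

The jaw is open about 30 mm on both sides and square. The mallet stands upright on the bench at (0.42, −0.23), clear of the rest. Now the bell.

Call:
send_rows(increments=[{"gripper": 0.1, "linear": [0.145, 0.218, 0], "delta_rot": [0, 0, 0]}, {"gripper": 0.1, "linear": [0.145, 0.218, 0], "delta_rot": [0, 0, 0]}, {"gripper": 0.1, "linear": [0.145, 0.218, 0], "delta_rot": [0, 0, 0]}, {"gripper": 0.1, "linear": [0.145, 0.218, 0], "delta_rot": [0, 0, 0]}, {"gripper": 0.1, "linear": [0.145, 0.218, 0], "delta_rot": [0, 0, 0]}, {"gripper": 0.1, "linear": [0.145, 0.218, 0], "delta_rot": [0, 0, 0]}, {"gripper": 0.1, "linear": [0.145, 0.218, 0], "delta_rot": [0, 0, 0]}, {"gripper": 0.1, "linear": [0.145, 0.218, 0], "delta_rot": [0, 0, 0]}])

```text
clock: 21.5
position: [0.5636, -0.0091, 0.2758]
ee_rot: [-0.001, 0.697, 0.717, -0.002]
contact_force: [0.2, -1.2, -0.1]
width: 0.0385
gripper_force: 0.0
```

Call:
send_rows(increments=[{"gripper": 0.1, "linear": [0.002, 0, -0.04], "delta_rot": [0, 0, 0]}, {"gripper": 0.1, "linear": [0.002, 0, -0.08], "delta_rot": [0, 0, 0]}, {"gripper": 0.1, "linear": [0.002, 0, -0.1], "delta_rot": [0, 0, 0]}, {"gripper": 0.1, "linear": [0.002, 0, -0.12], "delta_rot": [0, 0, 0]}, {"gripper": 0.1, "linear": [0.002, 0, -0.132], "delta_rot": [0, 0, 0]}, {"gripper": 0.1, "linear": [0.002, 0, -0.138], "delta_rot": [0, 0, 0]}, {"gripper": 0.1, "linear": [0.002, 0, -0.142], "delta_rot": [0, 0, 0]}, {"gripper": 0.1, "linear": [0.002, 0, -0.142], "delta_rot": [0, 0, 0]}])

```text
clock: 22.3
position: [0.567, -0.0087, 0.1356]
ee_rot: [0.0, 0.697, 0.717, 0.0]
contact_force: [0.3, 0.2, 0.4]
width: 0.0383
gripper_force: 0.0
```

Call:
send_rows(increments=[{"gripper": 0.5, "linear": [0, 0, 0], "delta_rot": [0, 0, 0]}, {"gripper": 0.7, "linear": [0, 0, 0], "delta_rot": [0, 0, 0]}, {"gripper": 1, "linear": [0, 0, 0], "delta_rot": [0, 0, 0]}, {"gripper": 1, "linear": [0, 0, 0], "delta_rot": [0, 0, 0]}, {"gripper": 1, "linear": [0, 0, 0], "delta_rot": [0, 0, 0]}, {"gripper": 1, "linear": [0, 0, 0], "delta_rot": [0, 0, 0]}], newtons=60)

```text
clock: 22.9
position: [0.5669, -0.0082, 0.136]
ee_rot: [0.0, 0.697, 0.717, 0.0]
contact_force: [-1.4, 0.8, 5.6]
width: 0.0113
gripper_force: 58.7
```

Call:
send_rows(increments=[{"gripper": 1, "linear": [0, 0, 0.01], "delta_rot": [0, 0, 0]}, {"gripper": 1, "linear": [0, 0, 0.03], "delta_rot": [0, 0, 0]}, {"gripper": 1, "linear": [0, 0, 0.06], "delta_rot": [0, 0, 0]}, {"gripper": 1, "linear": [0, 0, 0.09], "delta_rot": [0, 0, 0]}, {"gripper": 1, "linear": [0, 0, 0.12], "delta_rot": [0, 0, 0]}, {"gripper": 1, "linear": [0, 0, 0.15], "delta_rot": [0, 0, 0]}, {"gripper": 1, "linear": [0, 0, 0.17], "delta_rot": [0, 0, 0]}, {"gripper": 1, "linear": [0, 0, 0.17], "delta_rot": [0, 0, 0]}])

```text
clock: 23.7
position: [0.5687, -0.0086, 0.3085]
ee_rot: [0.003, 0.697, 0.717, 0.002]
contact_force: [0.0, -0.7, -1.6]
width: 0.0115
gripper_force: 58.6
```

Run:
```python
from rig import get_state, optics
from h import *
s=get_state();print(s["position"],s["contact_force"],s["moment"],s["width"])
for n in("top","side"): cv2.imwrite(f"pics/{n}9.png",optics.get_image(n)["pixels"])
# tile: orange region segmentation in the top view within a window, from the first clean picture
for f in("top0","top9"):
    im=cv2.imread(f"pics/{f}.png"); w=im[205:285,180:265].astype(int)
    hsv=cv2.cvtColor(w.astype(np.uint8),cv2.COLOR_BGR2HSV)
    m=((hsv[...,0]<13)&(hsv[...,1]>130)&(hsv[...,2]>120)).astype(np.uint8)
    c=max(cv2.findContours(m,0,1)[0],key=cv2.contourArea); r=cv2.minAreaRect(c); print(f,r,atz((r[0][0]+180,r[0][1]+205),.02))
# brass in the side picture (bell in hand)
im=cv2.imread("pics/side9.png");h=cv2.cvtColor(im,cv2.COLOR_BGR2HSV)
```

```text
[ 0.56868732 -0.0086256   0.30852512] [ 0.02776527 -0.70320383 -1.63913406] [ 0.00345714 -0.05431788 -0.01478487] 0.011475658957862105
top0 ((41.087158203125, 38.87615203857422), (47.987098693847656, 47.987098693847656), 16.699243545532227) [0.41582573 0.31130345 0.02      ]
top9 ((41.043243408203125, 38.859466552734375), (47.78895568847656, 48.23008728027344), 17.10272979736328) [0.41587615 0.31144597 0.02      ]
```

Run:
```python
from h import *
im=cv2.imread("pics/top0.png")
print("row244",im[244,186:262:2].tolist())
c,s=np.cos,np.sin
def rend(v,cam,shape,z):
    h=.075; p=[(v[0]+c(v[2])*a-s(v[2])*b,v[1]+s(v[2])*a+c(v[2])*b,z) for a,b in((h,h),(h,-h),(-h,-h),(-h,h))]
    q=proj(p,cam); m=np.zeros(shape,np.uint8); cv2.fillConvexPoly(m,np.round(q*16).astype(int),255,shift=4); return m>0
# colour model and best square (top face) by contrast inside vs outside rim, in each camera
from scipy.optimize import minimize
for cam in("top","side"):
    L=cv2.cvtColor(cv2.imread(f"pics/{cam}0.png"),cv2.COLOR_BGR2LAB).astype(float); ref=np.median(L[rend((.416,.306,-.3),cam,L.shape[:2],.02)],0)
    near=np.linalg.norm(L-ref,axis=2)<18
    W=np.where(near,1.,-1.)
    best=max(((W[rend((x,y,a),cam,L.shape[:2],.02)].sum(),x,y,a) for x in np.arange(.404,.43,.002) for y in np.arange(.294,.322,.002) for a in np.arange(-.4,-.2,.025)))
    print(cam,ref,best)
for f in("top9","side9"):
    h=cv2.cvtColor(cv2.imread(f"pics/{f}.png"),cv2.COLOR_BGR2HSV); m=((h[...,0]>19)&(h[...,0]<30)&(h[...,1]>150)).astype(np.uint8)
    n,_,st,ce=cv2.connectedComponentsWithStats(m); print(f,[(st[i].tolist(),ce[i].round().tolist()) for i in range(1,n) if st[i,4]>60])
print("expect bell centre px",proj([.567,-.009,.27],"top"),proj([.567,-.009,.24],"side"))
```

```text
row244 [[51, 80, 108], [51, 78, 107], [51, 77, 106], [50, 77, 105], [50, 76, 104], [53, 81, 122], [60, 91, 150], [59, 91, 151], [79, 123, 214], [89, 140, 233], [91, 144, 235], [87, 142, 233], [89, 140, 233], [89, 141, 234], [89, 142, 234], [89, 143, 234], [88, 141, 233], [88, 140, 233], [88, 140, 232], [86, 139, 232], [87, 140, 232], [86, 138, 231], [86, 139, 232], [86, 137, 230], [86, 138, 231], [85, 137, 229], [86, 137, 229], [84, 136, 227], [85, 136, 228], [87, 139, 232], [53, 82, 124], [54, 86, 119], [70, 113, 157], [81, 133, 184], [82, 135, 187], [83, 135, 187], [83, 137, 189], [84, 139, 192]]
top [170. 158. 170.] (np.float64(1815.0), np.float64(0.41600000000000004), np.float64(0.316), np.float64(-0.2499999999999999))
side [148. 160. 170.] (np.float64(808.0), np.float64(0.41200000000000003), np.float64(0.314), np.float64(-0.2749999999999999))
top9 []
side9 []
expect bell centre px [[324.3381645  181.58731826]] [[328.85283043 159.43131691]]
```

Run:
```python
from h import *
a=cv2.imread("pics/side9.png");b=cv2.imread("pics/side8.png")
print(proj([[.567,-.009,z] for z in(.19,.24,.28)],"side"))
print(b[200,325:345:4].tolist(), a[[155,160,165,170,175],329].tolist())
h=cv2.cvtColor(a,cv2.COLOR_BGR2HSV); m=((h[...,0]>15)&(h[...,0]<32)&(h[...,1]>120)).astype(np.uint8)[130:230,290:370]
n,_,st,ce=cv2.connectedComponentsWithStats(m); print([(st[i].tolist(),ce[i].round().tolist()) for i in range(1,n) if st[i,4]>40])
# where brass was in the jig: now?
print(a[195:215:5,328].tolist(), b[195:215:5,328].tolist())
```

```text
[[328.67290023 174.06442058]
 [328.85283043 159.43131691]
 [329.00434948 147.10879357]]
[[64, 157, 209], [61, 143, 191], [42, 86, 113], [60, 90, 110], [96, 104, 111]] [[43, 96, 127], [44, 96, 128], [44, 96, 128], [44, 97, 127], [43, 96, 127]]
[([0, 0, 80, 100, 4000], [29.0, 38.0]), ([74, 61, 6, 13, 49], [77.0, 67.0])]
[[74, 133, 183], [78, 135, 184], [129, 143, 157], [41, 71, 115]] [[47, 86, 111], [64, 153, 205], [42, 96, 127], [44, 97, 128]]
```

The brass-shaded pixels now stand at (329,165) in the side view, so the bell is in hand. The tile centre is about (0.415, 0.312).

Call:
send_rows(increments=[{"gripper": 1, "linear": [-0.015, 0.03, 0], "delta_rot": [0, 0, 0]}, {"gripper": 1, "linear": [-0.032, 0.068, 0], "delta_rot": [0, 0, 0]}, {"gripper": 1, "linear": [-0.05, 0.107, 0], "delta_rot": [0, 0, 0]}, {"gripper": 1, "linear": [-0.068, 0.145, 0], "delta_rot": [0, 0, 0]}, {"gripper": 1, "linear": [-0.086, 0.183, 0], "delta_rot": [0, 0, 0]}, {"gripper": 1, "linear": [-0.104, 0.221, 0], "delta_rot": [0, 0, 0]}, {"gripper": 1, "linear": [-0.121, 0.258, 0], "delta_rot": [0, 0, 0]}, {"gripper": 1, "linear": [-0.135, 0.29, 0], "delta_rot": [0, 0, 0]}])

```text
clock: 24.6
position: [0.4297, 0.283, 0.3031]
ee_rot: [-0.001, 0.697, 0.717, -0.002]
contact_force: [0.9, 0.1, -2.5]
width: 0.0111
gripper_force: 58.6
```

Call:
send_rows(increments=[{"gripper": 1, "linear": [-0.01, 0.02, 0], "delta_rot": [0, 0, 0]}, {"gripper": 1, "linear": [-0.017, 0.031, 0], "delta_rot": [0, 0, 0]}, {"gripper": 1, "linear": [-0.017, 0.031, -0.03], "delta_rot": [0, 0, 0]}, {"gripper": 1, "linear": [-0.017, 0.031, -0.065], "delta_rot": [0, 0, 0]}, {"gripper": 1, "linear": [-0.017, 0.031, -0.1], "delta_rot": [0, 0, 0]}, {"gripper": 1, "linear": [-0.017, 0.031, -0.13], "delta_rot": [0, 0, 0]}, {"gripper": 1, "linear": [-0.017, 0.031, -0.15], "delta_rot": [0, 0, 0]}, {"gripper": 1, "linear": [-0.017, 0.031, -0.15], "delta_rot": [0, 0, 0]}])

```text
clock: 25.4
position: [0.4122, 0.3103, 0.1512]
ee_rot: [-0.001, 0.697, 0.717, -0.005]
contact_force: [-0.1, -0.9, -2.4]
width: 0.011
gripper_force: 58.7
```

Call:
send_rows(increments=[{"gripper": 1, "linear": [0.001, 0.001, -0.007], "delta_rot": [0, 0, 0]}, {"gripper": 1, "linear": [0.001, 0.001, -0.013], "delta_rot": [0, 0, 0]}, {"gripper": 1, "linear": [0.001, 0.001, -0.016], "delta_rot": [0, 0, 0]}, {"gripper": 1, "linear": [0.001, 0.001, -0.018], "delta_rot": [0, 0, 0]}, {"gripper": 1, "linear": [0.001, 0.001, -0.018], "delta_rot": [0, 0, 0]}])

```text
clock: 25.9
position: [0.4159, 0.3137, 0.1375]
ee_rot: [0.0, 0.697, 0.717, 0.0]
contact_force: [0.9, -0.3, -2.0]
width: 0.011
gripper_force: 58.7
```

Call:
send_rows(increments=[{"gripper": 1, "linear": [0, 0, -0.002], "delta_rot": [0, 0, 0]}, {"gripper": 1, "linear": [0, 0, -0.002], "delta_rot": [0, 0, 0]}])

```text
clock: 26.1
position: [0.4162, 0.314, 0.136]
ee_rot: [0.0, 0.697, 0.717, 0.001]
contact_force: [-0.4, 0.0, 0.4]
width: 0.0114
gripper_force: 59.0
```

Call:
send_rows(increments=[{"gripper": 1, "linear": [0, 0, -0.001], "delta_rot": [0, 0, 0]}, {"gripper": 1, "linear": [0, 0, -0.001], "delta_rot": [0, 0, 0]}])

```text
clock: 26.3
position: [0.4163, 0.3142, 0.1359]
ee_rot: [0.0, 0.697, 0.717, 0.001]
contact_force: [-2.4, -0.6, 6.7]
width: 0.0115
gripper_force: 59.9
```

Call:
send_rows(increments=[{"gripper": 0.6, "linear": [0, 0, -0.0], "delta_rot": [0, 0, 0]}, {"gripper": 0.4, "linear": [0, 0, 0], "delta_rot": [0, 0, 0]}, {"gripper": 0, "linear": [0, 0, 0], "delta_rot": [0, 0, 0]}, {"gripper": -0.3, "linear": [0, 0, 0], "delta_rot": [0, 0, 0]}, {"gripper": -0.3, "linear": [0, 0, 0], "delta_rot": [0, 0, 0]}, {"gripper": -0.3, "linear": [0, 0, 0.02], "delta_rot": [0, 0, 0]}, {"gripper": -0.3, "linear": [0, 0, 0.05], "delta_rot": [0, 0, 0]}, {"gripper": -0.3, "linear": [0, 0, 0.08], "delta_rot": [0, 0, 0]}])

```text
clock: 27.1
position: [0.4156, 0.3134, 0.2147]
ee_rot: [-0.0, 0.697, 0.717, -0.001]
contact_force: [0.0, 0.1, -0.6]
width: 0.0555
gripper_force: 0.0
```

Call:
send_rows(increments=[{"gripper": -0.3, "linear": [0, 0, 0.05], "delta_rot": [0, 0, 0]}, {"gripper": -0.3, "linear": [0, 0, 0.1], "delta_rot": [0, 0, 0]}, {"gripper": -0.3, "linear": [0, -0.04, 0.12], "delta_rot": [0, 0, 0]}, {"gripper": -0.3, "linear": [0, -0.08, 0.12], "delta_rot": [0, 0, 0]}, {"gripper": -0.3, "linear": [0, -0.12, 0.12], "delta_rot": [0, 0, 0]}, {"gripper": -0.3, "linear": [0, -0.16, 0.12], "delta_rot": [0, 0, 0]}, {"gripper": -0.3, "linear": [0, -0.2, 0.12], "delta_rot": [0, 0, 0]}, {"gripper": -0.3, "linear": [0, -0.2, 0.12], "delta_rot": [0, 0, 0]}])

```text
clock: 27.9
position: [0.4157, 0.1096, 0.3344]
ee_rot: [0.001, 0.699, 0.715, -0.001]
contact_force: [-0.5, 0.5, 0.0]
width: 0.0554
gripper_force: 0.0
```

Run:
```python
from rig import get_state, optics
from h import *
for n in("top","side"):
    d=optics.get_image(n)["pixels"]; cv2.imwrite(f"pics/{n}10.png",d)
    df=cv2.absdiff(d,cv2.imread(f"pics/{n}0.png")).max(2)
    h=cv2.cvtColor(d,cv2.COLOR_BGR2HSV); m=((h[...,0]>17)&(h[...,0]<32)&(h[...,1]>140)&(df>25)).astype(np.uint8)
    k,_,st,ce=cv2.connectedComponentsWithStats(m)
    for z in(.02,.115,.17): print(n,z,proj([.4155,.3135,z],n))
    q=proj([.4155,.3135,.09],n)[0]; print([(st[i].tolist(),ce[i].round(1).tolist()) for i in range(1,k) if st[i,4]>25 and np.linalg.norm(ce[i]-q)<50])
    for nm,p in(("mallet",(.42,-.23,.06)),("little",(.389,.031,.06)),("jar",(.616,.419,.06)),):
        u,v=proj(p,n)[0].astype(int); print(nm,u,v,round(float(df[v-6:v+7,u-6:u+7].mean()),1),end="; ")
    print()
s=get_state();print(s["position"],s["clock"],s["width"],s["contact_force"])
```

```text
top 0.02 [[220.39150922 243.96569143]]
top 0.115 [[214.48433029 240.79405295]]
top 0.17 [[210.70638948 238.76562914]]
[([207, 231, 19, 9, 74], [216.4, 234.5]), ([205, 241, 22, 13, 143], [214.7, 246.0])]
mallet 393 244 48.4; little 309 252 1.9; jar 188 179 0.7; 
side 0.02 [[249.64693218 178.28644448]]
side 0.115 [[246.4429834  155.90649739]]
side 0.17 [[244.45566216 142.0248322 ]]
[([237, 155, 9, 14, 56], [240.5, 160.0]), ([240, 158, 18, 26, 326], [249.3, 171.6])]
mallet 317 274 53.6; little 269 218 0.9; jar 288 142 0.9; 
[0.4159001  0.11324084 0.33438488] 28.0 0.05562478578471354 [0.55281896 0.53510759 0.2230827 ]
```

```bash
python3 -c "
from rig import sign_off
print(sign_off())"
```

```text
the job is handed in; nothing more can be done
None
```

The job is handed in at 28 s: I tapped the jaw open about 30 mm on both sides by turns (the largest lead I measured was about 9 mm), set the mallet standing on the bench, and stood the bell upright within a few millimetres of the tile's middle. The little bell and jar show no change in the before-and-after pictures.

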